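# Pack the pliers and snap the toolbox shut

### The arm

A 6-joint arm with a two-finger parallel gripper is mounted at the origin on the work surface. World frame = base frame: x ahead of the robot, y to its left, z up, the work surface at z = 0. Lengths are in m, angles in rad, forces in N, time in s.
With the tool pointing down it reaches from about 0.35 to 0.775 m from the base axis. Payload 7.3 kg.
Tool frame: the origin (TCP) lies on the front face of the gripper's body, between the roots of the fingers; the fingertips stand ahead of it and the grasp point (between the pads) lies 47 mm ahead of it (finger_overhang is the z of the fingertips in the tool frame, in m); z points along the fingers, y is the line along which they close (so a half turn about z gives the same grasp; the last joint's range is limited). The gripper opens to 92 mm and grips with 3 to 60 N. Pads are 19 mm wide; open, the fingers measure 130 mm over their backs; the gripper's body (75 mm by 190 mm) begins 47 mm behind the grasp point.
Start: joints at [-1.377, 0.342, 1.524, -0, 1.275, -0.146], TCP at [0.175, -0.495, 0.292] pointing down, gripper open.
Joint ranges: [-2.53, 2.53], [-0.77, 2.02], [0.04, 2.7], [-1, 4.14], [0.28, 2.66], [-3.11, 3.11]. Speed limits (rad/s): [2.57, 2.57, 3.14, 3.14, 3.14, 3.14].

### API

Orientations are given as [roll, pitch, yaw] about the fixed x, y, z axes, in that order (R = Rz(yaw) Ry(pitch) Rx(roll)).
In Python, from cell import * gives the robot as it stands. The module is installed in compiled form; this text tells all that it offers.
- The arm moves only by the tool arm_command, never from a script. Its argument "series" is a list of rows, each an object of numbers: "x", "y", "z": the shift along the tool's x, y, z in mm; "rx", "ry", "rz": the turn, a rotation vector about the tool's x, y, z in degrees. A call has 1 to 20 rows; each row is the pose to reach, as a shift and turn from the pose commanded when the call began, along the tool's axes at that moment; what a row does not reach only later rows make up. A row lasts 1/10 s, in which the tool goes at most 50 mm and 8.59 degrees, less where a joint would pass 70% of its speed; a pose out of reach is approached as far as the arm can. A call with a gripper value outside its range is refused whole. "hand" is the finger opening in mm, from 0 to 91.8, set as the call begins (left out, the last holds). The fingers move at their own pace and stop on an object; "squeeze" is the grip in N (left out, the last holds). Time passes only in rows, so rows that repeat a pose let the fingers close. It gives the time, the measured TCP pose, the force, the opening and the grip force at its end, in the units of the state.
- observe(): the state, without advancing time (a new reading comes with each control period).
- read_camera(name): name is "side" or "top"; returns a dict with "pixels" (384x512x3 uint8, blue, green, red), "K" (3x3 intrinsics, pixels), "rvec" (rotation vector, rad) and "tvec" (3), from world to camera coordinates, as OpenCV has them. Camera axes: x right, y down, z forward; pixel columns grow to the right and rows downward; lengths in m; the calibration is good to about 2 mm. A picture is of the moment at which its call begins. There is no depth.
- hand_in(): hands the job in; it is judged then, once.
Trained networks look in a picture, given as the dict that the camera call returned (one of the last four; its "shot" number tells which), for a name from the list of things; names that differ only in an ending like _2 or _b are one class to them, and where a whole thing is asked for, a point or a joint stands for the part that bears it (a point fixed in the world has none). Each returns a list of dicts, best first, with "confidence" (0 to 1); they miss things now and then, are a little off and sometimes report something else, mostly with a low value. They report only what shows in the picture. A call takes as long as a camera call. They do not tell look-alikes from the thing itself.
- boxes_of(picture, query): "point" ([x, y, z] in m, in world coordinates, good to about 4 mm: the middle of the surface that is visible of it).
- trace(picture, query): "pixels" (384x512 bool, what is visible of it).
- mark_of(picture, query): "point" ([x, y, z] in m, in world coordinates, good to about 4 mm: a listed point, or the origin of a listed thing).
The state is a dict: "time": time; "qpos": joint angles; "qvel": joint speeds; "joint_efforts": joint torques, N m; "tool_pos": TCP position; "tool_rot": TCP orientation; "contact_force": force on the tool from outside, world axes, zero at the start; "torque": the same for the moment, N m; "opening": finger opening in m; "grip_force": force on a finger pad.
Only numpy, scipy, OpenCV 4.12 (cv2) and the standard library are available. Lean on these libraries where they do the work, as an engineer would, in place of code of your own. Each camera call takes 0.05 s, during which the arm holds its last target. There are 200 camera calls.

### The job

Lay the pliers flat in the wide front bay of the red toolbox, setting them down rather than dropping them. Then swing the lid down without slamming it and press its front edge until the latch snaps and the lid is fully shut. Leave the white pot, the pebble jar and the wooden tamping block where they stand.

Things in the scene. Friction and masses are not known exactly. Their poses are not given: they have to be found in the camera images.
- toolbox: Red plastic toolbox, 180 mm deep (x), 300 mm long (y), base 85 mm high, walls 4 mm; it does not slide. Origin: centre of the underside; +x to the hinge (back), -x to the latch (front, robot side). A wall along y at x = +32 mm, its top 52 mm up, parts the wide front bay from a narrow rear bay with a loose wire spool. A black latch housing juts 26 mm out in front, 75 mm wide, top 82 mm up.
- bay_centre (a point): Centre of the front bay's inner floor: x -28, y 0, z +7 mm in the toolbox frame, axes as the toolbox. The bay is 116 mm (x -86 to +30) by 292 mm (y -146 to +146), open above, for the pliers.
- toolbox_lid (a joint): Lid angle, rad: 0 shut, 1.57 upright, 1.85 stop; starts at 1.66 to 1.82, its top then 0.28 m up. Stiff hinge, lid 0.28 kg: above about 1.0 it stays where left; lower it sinks slowly until its catch rests on the latch nose at about 0.06 (front edge 11 mm up). Pressing the front edge with 10 to 15 N takes it past the nose: at about 0.03 it snaps and then stays within 0.01 of shut.
- lid_hinge (a point): Middle of the lid's hinge axis: x +90, z +85.5 mm in the toolbox frame; the axis runs along the toolbox's y. The point turns with the lid (axes as the toolbox when shut): the lid reaches 180 mm along the point's -x to its front edge, outer skin at +25 mm along the point's z, 300 mm wide. A black latch tongue, 54 mm wide, mid-front, reaches 195 mm from the hinge and to -24 mm in z.
- lid_press (a point): Where to press: on the flat outer skin above the latch, 160 mm from the hinge (20 mm in from the front edge), mid-width; turns with the lid, +z out of the skin. With the lid shut it is 110.5 mm above the toolbox's underside. A folded black handle, 10 mm proud, 150 mm wide, lies on the skin 52 to 92 mm from the hinge; 95 to 180 mm is clear.
- toolbox_latch (a joint): Spring latch behind the grey button, m: 0 with the nose and button fully out (rest), growing to 0.005 as the button or nose is pushed in. It rides in about 3 mm while the lid's catch passes and springs back to 0 once the lid is caught. It needs no touching.
- pliers: Stainless concave branch pliers, one rigid piece 180 mm long, 56 mm wide over the handles, 12 to 13 mm thick, 0.2 kg, lying flat on the table. Origin: centre of the underside; +x towards the rounded jaws, -x towards the handle ends, +z up.
- pliers_grip (a point): Where to grip the pliers, near the balance point: 4 mm ahead (+x) of the origin, 6 mm above the underside. Here the two handles run parallel, together 37 to 38 mm wide across y; grip across y from above.
- pot: Shallow round white porcelain pot, 150 mm across, 46 mm high. Bystander. Origin: centre of the underside.
- jar: Glass jar of pebbles with a steel screw cap, 84 mm across, 125 mm high. Bystander. Origin: centre of the underside.
- tamper: Wooden tamping block 110 x 60 mm, 35 mm thick, with a knob on top, 88 mm high in all. Bystander. Origin: centre of the underside.
There are look-alikes about, which are no part of the job. Several things have the shape of the pliers; the one meant has the colours described above.

How it is judged:
On the way, in this order (a step that is already met when the one before it is completed fails the run):
1. the pliers lie flat in the front bay, let go, with the lid still open (x of pliers in the frame of toolbox between -0.075 and 0.02 m and y of pliers in the frame of toolbox between -0.07 and 0.07 m and z of pliers in the frame of toolbox below 0.022 m and angle between pliers's own z axis and vertical below 0.2 rad and linear speed of pliers below 0.03 m/s and contact force between the fingers and pliers below 0.2 N and value of joint toolbox_lid above 0.6 rad), for 0.2 s.
2. the lid is shut past the latch (value of joint toolbox_lid below 0.02 rad and value of joint toolbox_latch below 0.0015 m), for 0.2 s.
At the end, for the whole second after the job is handed in: The pliers lie flat (within 0.2 rad) and still on the floor of the front bay, their origin between x -75 and +20 mm and within 70 mm of the middle in y (toolbox frame); the lid is within 0.02 rad of shut and the latch has sprung back out (under 1.5 mm) (all of step 2 and x of pliers in the frame of toolbox between -0.075 and 0.02 m and y of pliers in the frame of toolbox between -0.07 and 0.07 m and z of pliers in the frame of toolbox below 0.022 m and angle between pliers's own z axis and vertical below 0.2 rad and linear speed of pliers below 0.03 m/s); the robot touches nothing.
It fails at once if the pot is moved by more than 20 mm (distance of pot from where it was at the start of the episode above 0.02 m).
It fails at once if the jar is moved by more than 20 mm (distance of jar from where it was at the start of the episode above 0.02 m).
It fails at once if the tamping block is moved by more than 20 mm (distance of tamper from where it was at the start of the episode above 0.02 m).
It fails at once if the pliers fall or fly loose faster than 0.9 m/s (dropped from more than about 40 mm) (linear speed of pliers above 0.9 m/s and contact force between the fingers and pliers below 0.1 N).
It fails at once if the lid is slammed: it swings down faster than 4 rad/s while more than 0.1 rad open (value of joint toolbox_lid above 0.1 rad and velocity of joint toolbox_lid below -4 rad/s).
It also fails if it takes over 67 s, if anything falls off the work surface, if the arm or the gripper's body presses on something with over 40 N, if the wrist force passes 120 N, or if a joint passes its speed limit or range.

## Working session

There is one attempt and no reset: what is moved stays moved. The work goes in short steps, Python scripts to look and compute and a tool call to move; the robot and the scene stay as the last step left them, time stands still between calls to the robot, and variables do not carry over. Pictures are saved under pics/ and viewed, at most 10 in all, crops included, and the job is handed in when it is done.

Besides the shell and the picture viewer there is one more tool, called after "Emit:" by a JSON object that holds its "fn" and its "kwargs". arm_command: Moves the arm, as the interface text tells. Its arguments: {"type":"object","properties":{"series":{"type":"array"},"hand":{"type":"number"},"squeeze":{"type":"number"}},"required":["series"]}

```bash
mkdir -p pics
python3 - <<'E'
from cell import *
import cv2,numpy as np
s=observe();print(s['time'],s['tool_pos'],s['tool_rot'],s['opening'])
for n in ['top','side']:
    p=read_camera(n);cv2.imwrite(f'pics/{n}0.png',p['pixels'])
    print(n,p['shot'],(-cv2.Rodrigues(p['rvec'])[0].T@p['tvec'].reshape(3)).round(3))
    for q in ['pliers','pliers_grip','bay_centre','toolbox','lid_hinge','lid_press','pot','jar','tamper']:
        for d in mark_of(p,q)[:5]: print(q,np.round(d['point'],3),round(d['confidence'],2),cv2.projectPoints(np.array(d['point']).reshape(1,3),p['rvec'],p['tvec'],p['K'],None)[0].ravel().round())
E
```

```text
0.0 [ 0.17489532 -0.49466578  0.29154873] [-3.14001781e+00 -2.09399034e-04  3.39770632e-01] 0.09178471943096514
top 1 [ 0.306 -0.008  1.603]
pliers [ 0.703 -0.228  0.002] 0.65 [317. 169.]
pliers [ 0.501 -0.191  0.   ] 0.63 [307. 227.]
pliers [0.477 0.115 0.006] 0.51 [216. 233.]
pliers_grip [ 0.706 -0.23   0.005] 0.82 [318. 168.]
pliers_grip [ 0.51  -0.194  0.006] 0.76 [309. 224.]
pliers_grip [ 0.38  -0.347  0.008] 0.75 [356. 264.]
bay_centre [0.475 0.12  0.006] 0.57 [214. 234.]
toolbox [0.504 0.117 0.003] 0.62 [216. 225.]
toolbox [0.472 0.118 0.006] 0.45 [215. 235.]
toolbox [0.652 0.119 0.238] 0.33 [210. 165.]
lid_hinge [0.593 0.117 0.084] 0.91 [214. 195.]
lid_hinge [0.643 0.454 0.001] 0.27 [117. 184.]
lid_press [0.652 0.116 0.24 ] 0.89 [211. 165.]
lid_press [0.774 0.006 0.   ] 0.61 [250. 148.]
lid_press [0.476 0.121 0.008] 0.16 [214. 234.]
pot [0.646 0.455 0.003] 0.67 [117. 183.]
jar [ 0.776  0.007 -0.004] 0.69 [249. 148.]
tamper [ 0.59  -0.512 -0.004] 0.75 [401. 202.]
side 2 [0.281 0.807 0.99 ]
pliers [ 0.507 -0.192  0.001] 0.71 [286. 186.]
pliers [ 0.376 -0.344  0.002] 0.61 [326. 169.]
pliers [ 0.706 -0.226  0.001] 0.49 [243. 170.]
pliers_grip [ 0.508 -0.196  0.01 ] 0.69 [286. 183.]
pliers_grip [ 0.376 -0.346  0.006] 0.66 [326. 168.]
pliers_grip [0.598 0.114 0.088] 0.53 [236. 221.]
pliers_grip [ 0.711 -0.228  0.008] 0.4 [242. 168.]
bay_centre [0.478 0.122 0.005] 0.96 [269. 247.]
bay_centre [ 0.509 -0.197  0.008] 0.32 [286. 183.]
toolbox [0.501 0.12  0.004] 0.58 [263. 245.]
lid_hinge [0.774 0.009 0.   ] 0.73 [205. 205.]
lid_hinge [0.596 0.115 0.087] 0.59 [237. 222.]
lid_press [0.65  0.117 0.236] 0.87 [218. 187.]
pot [0.774 0.01  0.   ] 0.68 [205. 205.]
pot [0.646 0.456 0.003] 0.59 [179. 321.]
pot [ 0.507 -0.194  0.002] 0.31 [286. 185.]
jar [0.773 0.008 0.001] 0.66 [205. 204.]
tamper [ 0.586 -0.511 -0.   ] 0.63 [288. 137.]
```

Run:
```python
import cv2
a=cv2.imread('pics/top0.png')
cv2.imwrite('pics/top0c.png',cv2.resize(a[130:310,180:420],(800,600),interpolation=cv2.INTER_CUBIC))
```

```text
(no output)
```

View pics/top0c.png

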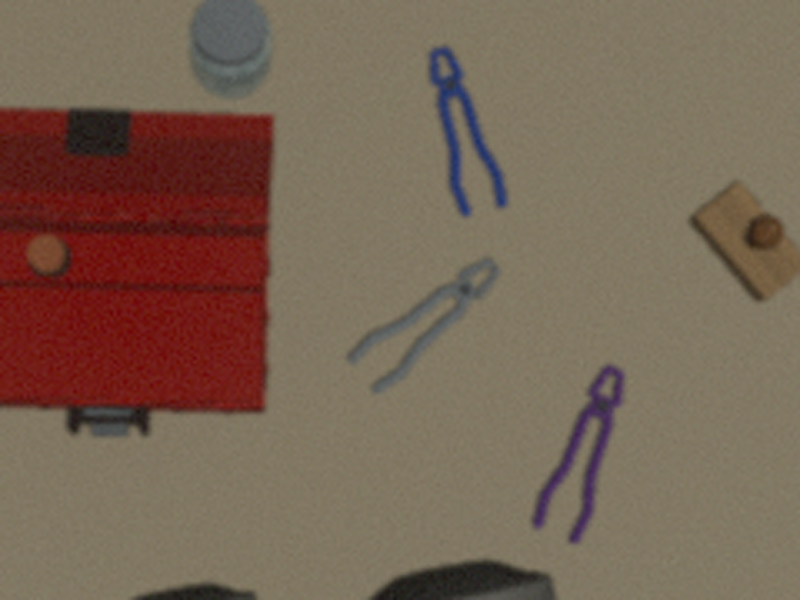

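View pics/side0.png

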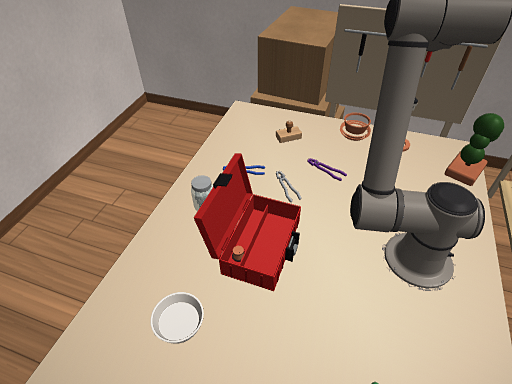

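The top picture shows three pliers-shaped things: blue at (317,168), purple at (356,264) and stainless grey at about (308,226). The grey one fits the description, and the close crop confirms it. Its jaws point up and to the right. The spool is in the rear bay.

```bash
cat > h.py <<'E'
from cell import *
import cv2,numpy as np
def onplane(p,uv,z):
    R=cv2.Rodrigues(p['rvec'])[0];c=-R.T@p['tvec'].reshape(3)
    uv=np.asarray(uv,float).reshape(-1,2)
    d=np.c_[uv,np.ones(len(uv))]@np.linalg.inv(p['K']).T@R
    return c+d*((z-c[2])/d[:,2])[:,None]
E
python3 - <<'E'
from h import *
for n in ['top','side']:
    p=read_camera(n)
    for d in trace(p,'pliers'):
        m=d['pixels'];v,u=np.nonzero(m)
        w=onplane(p,np.c_[u,v],0.010)[:,:2];c=w.mean(0)
        if np.linalg.norm(c-[.5,-.19])>.05: continue
        # jaws at far end; symmetric axis by PCA
        (cx,cy),(a,b),ang=cv2.minAreaRect((w*1000).astype(np.float32))
        e=np.linalg.svd(w-c)[2][0]; e*=np.sign(e[0]); t=(w-c)@e;k=(w-c)@[-e[1],e[0]]
        mid=lambda lo,hi:(k[(t>=np.quantile(t,lo))&(t<=np.quantile(t,hi))])
        print(n,'c',c.round(4),'yaw',np.degrees(np.arctan2(e[1],e[0])).round(1),'rect',cx,cy,a,b,ang,t.min(),t.max(),[ (mid(l,l+.1).min().round(4),mid(l,l+.1).max().round(4)) for l in np.arange(0,1,.1)])
    for q in ['pliers_grip','pliers']:
      for d in mark_of(p,q):
        if np.linalg.norm(np.array(d['point'])[:2]-[.5,-.19])<.05: print(q,np.round(d['point'],4),d['confidence'])
    # toolbox yaw: red edge of the box
    for d in trace(p,'toolbox')[:1]:
        v,u=np.nonzero(d['pixels']);w=onplane(p,np.c_[u,v],0.085)[:,:2]
        sel=[];
        for y in np.arange(0,0.24,.004):
            if .07<y<.165: continue
            r=w[abs(w[:,1]-y)<.003]
            if len(r): sel.append((y,r[:,0].min()))
        sel=np.array(sel);
        if len(sel)>4: f=np.polyfit(sel[:,0],sel[:,1],1);print(n,'front x at y=.117',np.polyval(f,.117),'slope deg',np.degrees(np.arctan(f[0])),np.std(sel[:,1]-np.polyval(f,sel[:,0])),w[:,1].min(),w[:,1].max())
E
```

```text
top c [ 0.5049 -0.1901] yaw -48.9 rect 508.29132080078125 -187.39837646484375 53.589874267578125 179.40704345703125 45.169593811035156 -0.08826043763573939 0.09070365637224444 [(np.float64(-0.0254), np.float64(0.026)), (np.float64(-0.0266), np.float64(0.0274)), (np.float64(-0.0263), np.float64(0.0277)), (np.float64(-0.0204), np.float64(0.024)), (np.float64(-0.0169), np.float64(0.0192)), (np.float64(-0.0178), np.float64(0.018)), (np.float64(-0.0169), np.float64(0.0169)), (np.float64(-0.0156), np.float64(0.015)), (np.float64(-0.0165), np.float64(0.0145)), (np.float64(-0.0134), np.float64(0.0126))]
pliers_grip [ 0.5067 -0.1945  0.0061] 0.84
pliers [ 5.029e-01 -1.896e-01 -4.000e-04] 0.68
top front x at y=.117 0.4102581327638389 slope deg 0.5651566052886264 0.0014123032179495672 -0.032869357349083195 0.30255689879300024
side c [ 0.5155 -0.195 ] yaw -51.1 rect 505.1352233886719 -191.78656005859375 50.07467269897461 174.42120361328125 36.944095611572266 -0.09693610355875666 0.07842857537470609 [(np.float64(-0.0284), np.float64(0.0217)), (np.float64(-0.0279), np.float64(0.021)), (np.float64(-0.0252), np.float64(0.0198)), (np.float64(-0.0153), np.float64(0.0178)), (np.float64(-0.0161), np.float64(0.0186)), (np.float64(-0.017), np.float64(0.018)), (np.float64(-0.0179), np.float64(0.0173)), (np.float64(-0.0188), np.float64(0.0166)), (np.float64(-0.0197), np.float64(0.0159)), (np.float64(-0.0168), np.float64(0.0113))]
pliers_grip [ 0.5087 -0.1953  0.0067] 0.54
pliers [ 0.5028 -0.1922  0.0055] 0.6
side front x at y=.117 0.39774953913397487 slope deg -3.7863499579548465 0.008553005266406071 -0.22912126537908573 0.3204303072378564
```

```bash
cat >> h.py <<'E'
from scipy.spatial.transform import Rotation as Ro
def go(pos,rpy_deg):
    "shift (mm) and rotvec (deg) in tool axes from the current tool pose"
    s=observe();R=Ro.from_euler('xyz',s['tool_rot'])
    T=Ro.from_euler('xyz',rpy_deg,degrees=True)
    print('t',round(s['time'],2),'mm',(R.inv().apply(np.array(pos)-s['tool_pos'])*1000).round(1),'deg',(R.inv()*T).as_rotvec(degrees=True).round(1),'F',np.round(s['contact_force'],1),'open',round(s['opening'],4))
E
python3 - <<'E'
from h import *
import cell;print([n for n in dir(cell) if n[0]!='_'],getattr(cell,'finger_overhang',None))
go([.508,-.194,.153],[180,0,130.5])
E
```

```text
['IKError', 'boxes_of', 'finger_overhang', 'hand_in', 'mark_of', 'observe', 'read_camera', 'trace'] 0.0655
t 1.5 mm [ 414.3 -172.8  139.2] deg [   0.    0. -111.] F [-0.3 -0.7 -1.3] open 0.0916
```

Emit:
{"fn": "arm_command", "kwargs": {"series": [{"x": 414,"y": -173,"z": 139,"rz": -111},{"x": 414,"y": -173,"z": 139,"rz": -111},{"x": 414,"y": -173,"z": 139,"rz": -111},{"x": 414,"y": -173,"z": 139,"rz": -111},{"x": 414,"y": -173,"z": 139,"rz": -111},{"x": 414,"y": -173,"z": 139,"rz": -111},{"x": 414,"y": -173,"z": 139,"rz": -111},{"x": 414,"y": -173,"z": 139,"rz": -111},{"x": 414,"y": -173,"z": 139,"rz": -111},{"x": 414,"y": -173,"z": 139,"rz": -111},{"x": 414,"y": -173,"z": 139,"rz": -111},{"x": 414,"y": -173,"z": 139,"rz": -111},{"x": 414,"y": -173,"z": 139,"rz": -111},{"x": 414,"y": -173,"z": 139,"rz": -111},{"x": 414,"y": -173,"z": 139,"rz": -111},{"x": 414,"y": -173,"z": 139,"rz": -111},{"x": 414,"y": -173,"z": 139,"rz": -111}], "hand": 75}}

```text
invalid input
```

Run:
```python
from h import *
go([.508,-.194,.068],[180,0,130.5])
p=read_camera('side');cv2.imwrite('pics/s1.png',cv2.resize(p['pixels'][60:240,180:420],(800,600),interpolation=cv2.INTER_CUBIC))
```

```text
t 1.5 mm [ 414.3 -172.9  224.2] deg [   0.    0. -111.] F [-0.3 -0.7 -1.3] open 0.0916
```

View pics/s1.png

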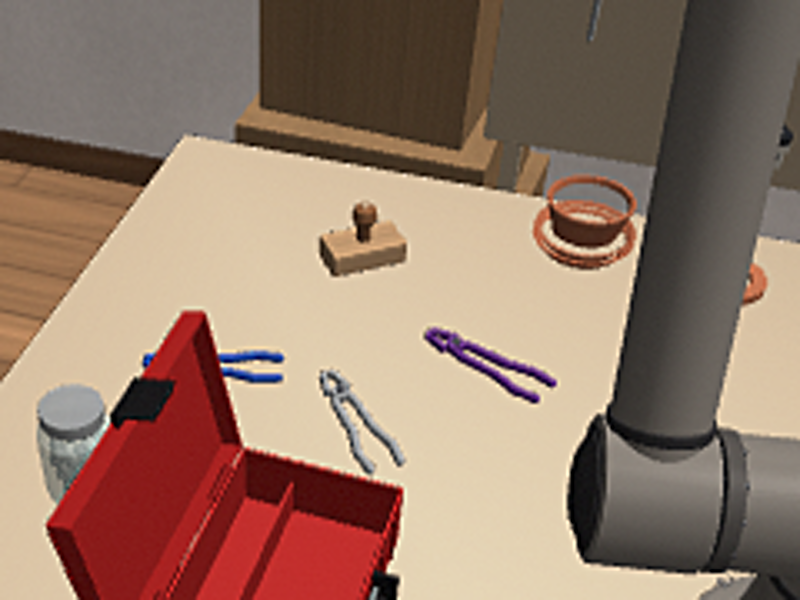

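The picture shows the scene unmoved, because the arm call was refused. The grey pliers are clear at crop (360,420). I'll send a small probe move next.

Emit:
{"fn": "arm_command", "kwargs": {"series": [{"x": 40,"y": -17,"z": 0,"rx": 0,"ry": 0,"rz": -8}]}}

```text
time: 1.65
tool_pos: [0.2051, -0.4679, 0.292]
tool_rot: [3.14, 0.002, 0.476]
contact_force: [1.2, 0.5, 0.4]
opening: 0.0921
grip_force: 0.0
```

Emit:
{"fn": "arm_command", "kwargs": {"series": [{"x": 374,"y": -156,"z": 139,"rx": 0,"ry": 0,"rz": -103}], "hand": 75}}

```text
time: 1.75
tool_pos: [0.2379, -0.4305, 0.2772]
tool_rot: [3.137, 0.001, 0.632]
contact_force: [0.4, -0.4, 0.3]
opening: 0.0877
grip_force: 0.0
```

Run:
```python
from h import *
go([.508,-.194,.153],[180,0,130.5])
```

```text
t 1.75 mm [357.8 -31.8 123.7] deg [  0.1   0.3 -94.3] F [ 0.4 -0.4  0.3] open 0.0877
```

Emit:
{"fn": "arm_command", "kwargs": {"series": [{"x": 358,"y": -32,"z": 124,"rx": 0,"ry": 0,"rz": -94},{"x": 358,"y": -32,"z": 124,"rx": 0,"ry": 0,"rz": -94},{"x": 358,"y": -32,"z": 124,"rx": 0,"ry": 0,"rz": -94},{"x": 358,"y": -32,"z": 124,"rx": 0,"ry": 0,"rz": -94},{"x": 358,"y": -32,"z": 124,"rx": 0,"ry": 0,"rz": -94},{"x": 358,"y": -32,"z": 124,"rx": 0,"ry": 0,"rz": -94},{"x": 358,"y": -32,"z": 124,"rx": 0,"ry": 0,"rz": -94},{"x": 358,"y": -32,"z": 124,"rx": 0,"ry": 0,"rz": -94},{"x": 358,"y": -32,"z": 124,"rx": 0,"ry": 0,"rz": -94},{"x": 358,"y": -32,"z": 124,"rx": 0,"ry": 0,"rz": -94},{"x": 358,"y": -32,"z": 124,"rx": 0,"ry": 0,"rz": -94},{"x": 358,"y": -32,"z": 124,"rx": 0,"ry": 0,"rz": -94},{"x": 358,"y": -32,"z": 124,"rx": 0,"ry": 0,"rz": -94},{"x": 358,"y": -32,"z": 124,"rx": 0,"ry": 0,"rz": -94},{"x": 358,"y": -32,"z": 124,"rx": 0,"ry": 0,"rz": -94}]}}

```text
time: 3.25
tool_pos: [0.5079, -0.1928, 0.1521]
tool_rot: [3.142, 0.0, 2.268]
contact_force: [-0.6, 0.5, -0.2]
opening: 0.0749
grip_force: 0.0
```

Run:
```python
from h import *
go([.508,-.194,.068],[180,0,130.5])
```

```text
t 3.25 mm [-0.9 -0.7 84.1] deg [ 0.   0.  -0.5] F [-0.6  0.5 -0.2] open 0.0749
```

Now lower, slowing near the table, and grip.

Emit:
{"fn": "arm_command", "kwargs": {"series": [{"x": -1,"y": -1,"z": 35,"rx": 0,"ry": 0,"rz": -0.5},{"x": -1,"y": -1,"z": 60,"rx": 0,"ry": 0,"rz": -0.5},{"x": -1,"y": -1,"z": 74,"rx": 0,"ry": 0,"rz": -0.5},{"x": -1,"y": -1,"z": 80,"rx": 0,"ry": 0,"rz": -0.5},{"x": -1,"y": -1,"z": 84,"rx": 0,"ry": 0,"rz": -0.5},{"x": -1,"y": -1,"z": 84,"rx": 0,"ry": 0,"rz": -0.5}]}}

```text
time: 3.85
tool_pos: [0.508, -0.1943, 0.0682]
tool_rot: [3.142, 0.0, 2.278]
contact_force: [0.6, -0.1, 0.1]
opening: 0.0749
grip_force: 0.0
```

Emit:
{"fn": "arm_command", "kwargs": {"series": [{"x": 0,"y": 0,"z": 0,"rx": 0,"ry": 0,"rz": 0},{"x": 0,"y": 0,"z": 0,"rx": 0,"ry": 0,"rz": 0},{"x": 0,"y": 0,"z": 0,"rx": 0,"ry": 0,"rz": 0},{"x": 0,"y": 0,"z": 0,"rx": 0,"ry": 0,"rz": 0},{"x": 0,"y": 0,"z": 0,"rx": 0,"ry": 0,"rz": 0},{"x": 0,"y": 0,"z": 0,"rx": 0,"ry": 0,"rz": 0},{"x": 0,"y": 0,"z": 0,"rx": 0,"ry": 0,"rz": 0},{"x": 0,"y": 0,"z": 0,"rx": 0,"ry": 0,"rz": 0}], "hand": 25, "squeeze": 30}}

```text
time: 4.65
tool_pos: [0.5078, -0.1942, 0.0681]
tool_rot: [-3.142, 0.0, 2.279]
contact_force: [-0.6, 0.6, 1.9]
opening: 0.0362
grip_force: 30.0
```

Emit:
{"fn": "arm_command", "kwargs": {"series": [{"x": 0,"y": 0,"z": -15,"rx": 0,"ry": 0,"rz": 0},{"x": 0,"y": 0,"z": -45,"rx": 0,"ry": 0,"rz": 0},{"x": 0,"y": 0,"z": -80,"rx": 0,"ry": 0,"rz": 0},{"x": 0,"y": 0,"z": -120,"rx": 0,"ry": 0,"rz": 0},{"x": 0,"y": 0,"z": -145,"rx": 0,"ry": 0,"rz": 0},{"x": 0,"y": 0,"z": -160,"rx": 0,"ry": 0,"rz": 0},{"x": 0,"y": 0,"z": -160,"rx": 0,"ry": 0,"rz": 0}]}}

```text
time: 5.35
tool_pos: [0.5085, -0.1945, 0.2299]
tool_rot: [3.14, 0.004, 2.279]
contact_force: [0.2, -0.2, -2.0]
opening: 0.036
grip_force: 30.0
```

Run:
```python
from h import *
go([.47,.112,.228],[180,0,89.4])
```

```text
t 5.35 mm [257.8 170.    1.1] deg [ 0.2  0.2 41.2] F [ 0.2 -0.2 -2. ] open 0.036
```

Emit:
{"fn": "arm_command", "kwargs": {"series": [{"x": 15,"y": 10,"z": 0,"rx": 0,"ry": 0,"rz": 2},{"x": 40,"y": 26,"z": 0,"rx": 0,"ry": 0,"rz": 6},{"x": 70,"y": 46,"z": 0,"rx": 0,"ry": 0,"rz": 11},{"x": 100,"y": 66,"z": 0,"rx": 0,"ry": 0,"rz": 16},{"x": 130,"y": 86,"z": 0,"rx": 0,"ry": 0,"rz": 21},{"x": 160,"y": 105,"z": 0,"rx": 0,"ry": 0,"rz": 26},{"x": 190,"y": 125,"z": 0,"rx": 0,"ry": 0,"rz": 31},{"x": 220,"y": 145,"z": 0,"rx": 0,"ry": 0,"rz": 36},{"x": 243,"y": 160,"z": 0,"rx": 0,"ry": 0,"rz": 39},{"x": 255,"y": 168,"z": 0,"rx": 0,"ry": 0,"rz": 41},{"x": 258,"y": 170,"z": 1,"rx": 0,"ry": 0,"rz": 41},{"x": 258,"y": 170,"z": 1,"rx": 0,"ry": 0,"rz": 41}]}}

```text
time: 6.55
tool_pos: [0.4686, 0.1125, 0.2258]
tool_rot: [-3.139, 0.0, 1.565]
contact_force: [-0.5, -0.8, -2.6]
opening: 0.0362
grip_force: 30.0
```

Run:
```python
from h import *
go([.470,.112,.091],[180,0,89.4])
for n in ['top','side']:
    p=read_camera(n)
    if n=='top': a=p['pixels'][150:300,130:330]
    else: b=p['pixels'][120:320,160:360]
    for q in ['pliers_grip','lid_press','toolbox','bay_centre','lid_hinge']:
        for d in mark_of(p,q)[:3]: print(n,q,np.round(d['point'],3),round(d['confidence'],2))
cv2.imwrite('pics/2.png',np.hstack([cv2.resize(a,(400,400)),cv2.resize(b,(400,400))]))
```

```text
t 6.55 mm [ -0.4   1.7 134.8] deg [-0.1  0.   0.3] F [-0.5 -0.8 -2.6] open 0.0362
top pliers_grip [ 0.377 -0.345  0.005] 0.76
top pliers_grip [ 0.705 -0.229  0.005] 0.74
top lid_press [0.652 0.116 0.238] 0.61
top lid_hinge [0.592 0.119 0.085] 0.63
side pliers_grip [ 0.38  -0.347  0.002] 0.75
side pliers_grip [0.47  0.109 0.168] 0.72
side pliers_grip [ 0.71  -0.227  0.007] 0.68
side lid_press [0.649 0.117 0.236] 0.66
side toolbox [0.505 0.121 0.   ] 0.8
side bay_centre [0.474 0.123 0.004] 0.86
side lid_hinge [0.595 0.116 0.089] 0.65
```

View pics/2.png

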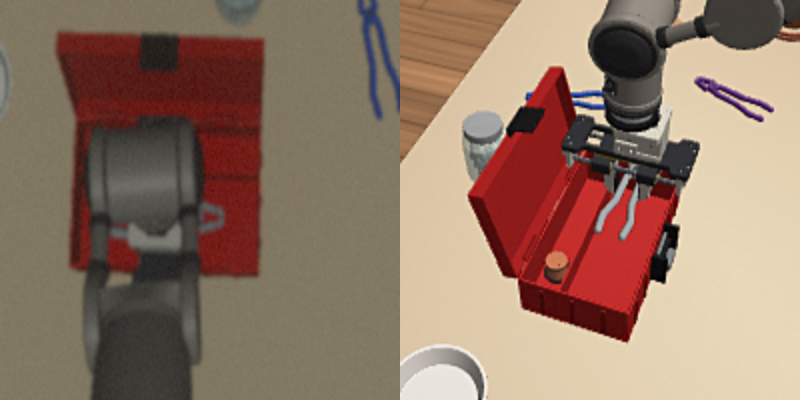

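The left view shows the lid upright. In the right one the pliers hang level over the front bay, handle ends at about (610,230), clear of the spool and walls. The gripper bar runs across x, so I'll lower until it is just above the front wall (TCP z 0.088).

Emit:
{"fn": "arm_command", "kwargs": {"series": [{"x": 0,"y": 7,"z": 20,"rx": 0,"ry": 0,"rz": 0},{"x": 0,"y": 7,"z": 45,"rx": 0,"ry": 0,"rz": 0},{"x": 0,"y": 7,"z": 70,"rx": 0,"ry": 0,"rz": 0},{"x": 0,"y": 7,"z": 95,"rx": 0,"ry": 0,"rz": 0},{"x": 0,"y": 7,"z": 115,"rx": 0,"ry": 0,"rz": 0},{"x": 0,"y": 7,"z": 128,"rx": 0,"ry": 0,"rz": 0},{"x": 0,"y": 7,"z": 134,"rx": 0,"ry": 0,"rz": 0},{"x": 0,"y": 7,"z": 137,"rx": 0,"ry": 0,"rz": 0},{"x": 0,"y": 7,"z": 138,"rx": 0,"ry": 0,"rz": 0},{"x": 0,"y": 7,"z": 138,"rx": 0,"ry": 0,"rz": 0}]}}

```text
time: 8.15
tool_pos: [0.4766, 0.1124, 0.0895]
tool_rot: [3.14, -0.0, 1.563]
contact_force: [0.1, -0.3, -1.6]
opening: 0.0361
grip_force: 30.0
```

Emit:
{"fn": "arm_command", "kwargs": {"series": [{"x": 0,"y": 0,"z": 2,"rx": 0,"ry": 0,"rz": 0},{"x": 0,"y": 0,"z": 2,"rx": 0,"ry": 0,"rz": 0}], "squeeze": 5}}

```text
time: 8.35
tool_pos: [0.4763, 0.1124, 0.0872]
tool_rot: [3.141, 0.0, 1.563]
contact_force: [1.2, 0.3, -1.6]
opening: 0.0369
grip_force: 5.0
```

Emit:
{"fn": "arm_command", "kwargs": {"series": [{"x": 0,"y": 0,"z": 0,"rx": 0,"ry": 0,"rz": 0},{"x": 0,"y": 0,"z": 0,"rx": 0,"ry": 0,"rz": 0},{"x": 0,"y": 0,"z": 0,"rx": 0,"ry": 0,"rz": 0},{"x": 0,"y": 0,"z": 0,"rx": 0,"ry": 0,"rz": 0},{"x": 0,"y": 0,"z": 0,"rx": 0,"ry": 0,"rz": 0},{"x": 0,"y": 0,"z": 0,"rx": 0,"ry": 0,"rz": 0}], "hand": 58}}

```text
time: 8.95
tool_pos: [0.4765, 0.1124, 0.0871]
tool_rot: [3.141, 0.0, 1.563]
contact_force: [1.4, 0.2, 0.5]
opening: 0.058
grip_force: 0.5
```

Emit:
{"fn": "arm_command", "kwargs": {"series": [{"x": 0,"y": 0,"z": -15,"rx": 0,"ry": 0,"rz": 0},{"x": 0,"y": 0,"z": -45,"rx": 0,"ry": 0,"rz": 0},{"x": 0,"y": 0,"z": -85,"rx": 0,"ry": 0,"rz": 0},{"x": 0,"y": -40,"z": -125,"rx": 0,"ry": 0,"rz": 0},{"x": 0,"y": -80,"z": -150,"rx": 0,"ry": 0,"rz": 0},{"x": 0,"y": -80,"z": -160,"rx": 0,"ry": 0,"rz": 0}]}}

```text
time: 9.55
tool_pos: [0.3925, 0.1131, 0.2489]
tool_rot: [-3.141, -0.0, 1.564]
contact_force: [0.3, 0.5, 0.4]
opening: 0.0586
grip_force: 0.0
```

Run:
```python
from h import *
s=observe();print(s['time'],s['tool_pos'],s['opening'],s['qpos'])
for n in ['top','side']:
    p=read_camera(n)
    if n=='top': a=p['pixels'][150:300,130:330]
    else: b=p['pixels'][120:320,160:360]
    for q in ['pliers','lid_press','toolbox']:
        for d in mark_of(p,q)[:4]: print(n,q,np.round(d['point'],3),round(d['confidence'],2))
cv2.imwrite('pics/3.png',np.hstack([cv2.resize(a,(400,400)),cv2.resize(b,(400,400))]))
```

```text
9.55 [0.39253    0.11314805 0.24885931] 0.05862564023433024 [9.24816463e-02 1.75623018e-01 1.88579700e+00 6.47619965e-05
 1.08038909e+00 9.91602090e-02]
top pliers [ 0.702 -0.226  0.001] 0.81
top pliers [ 0.377 -0.342  0.002] 0.78
top pliers [0.472 0.115 0.007] 0.63
top lid_press [0.653 0.117 0.236] 0.62
top toolbox [0.505 0.118 0.001] 0.58
side pliers [ 0.704 -0.229 -0.   ] 0.47
side pliers [ 0.376 -0.343  0.001] 0.45
side lid_press [0.652 0.12  0.234] 0.76
side lid_press [0.477 0.117 0.011] 0.41
side toolbox [ 0.506  0.122 -0.001] 0.8
```

View pics/3.png

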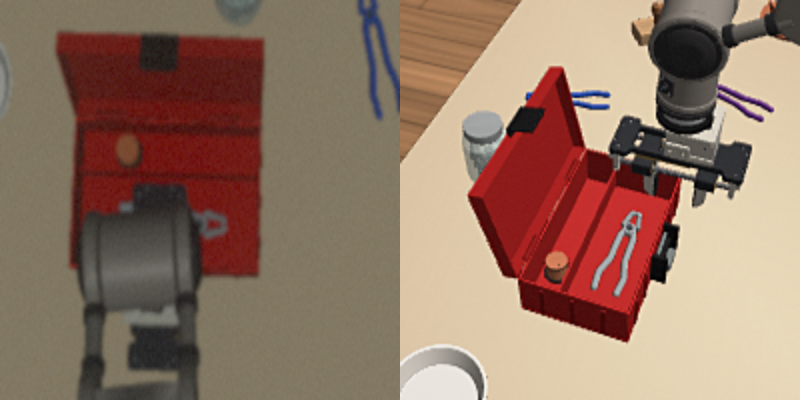

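The pliers lie flat on the front bay floor, at right-view pixel (620,255), and measure (0.472, 0.115, 0.007). The lid is still open at about 1.78 rad. Next I'll go over the lid with closed fingers and pull it forward from behind.

Emit:
{"fn": "arm_command", "kwargs": {"series": [{"x": 0,"y": 0,"z": -40,"rx": 0,"ry": 0,"rz": 0},{"x": 0,"y": 0,"z": -80,"rx": 0,"ry": 0,"rz": 0},{"x": 0,"y": 0,"z": -110,"rx": 0,"ry": 0,"rz": 0},{"x": 0,"y": 20,"z": -120,"rx": 0,"ry": 0,"rz": 0},{"x": 0,"y": 60,"z": -120,"rx": 0,"ry": 0,"rz": 0},{"x": 0,"y": 100,"z": -120,"rx": 0,"ry": 0,"rz": 0},{"x": 0,"y": 140,"z": -120,"rx": 0,"ry": 0,"rz": 0},{"x": 0,"y": 180,"z": -120,"rx": 0,"ry": 0,"rz": 0},{"x": 0,"y": 220,"z": -120,"rx": 0,"ry": 0,"rz": 0},{"x": 0,"y": 260,"z": -120,"rx": 0,"ry": 0,"rz": 0},{"x": 0,"y": 290,"z": -120,"rx": 0,"ry": 0,"rz": 0},{"x": 0,"y": 308,"z": -120,"rx": 0,"ry": 0,"rz": 0},{"x": 0,"y": 308,"z": -120,"rx": 0,"ry": 0,"rz": 0},{"x": 0,"y": 308,"z": -120,"rx": 0,"ry": 0,"rz": 0}], "hand": 0}}

```text
time: 11.35
tool_pos: [0.7042, 0.1106, 0.365]
tool_rot: [-3.139, 0.0, 1.563]
contact_force: [-0.2, 0.2, -0.2]
opening: 0.0006
grip_force: 0.0
```

Run:
```python
from h import *
go([.70,.115,.296],[180,0,89.6]);print(observe()['qpos'])
```

```text
t 11.35 mm [ 4.4 -4.  69. ] deg [-0.2  0.  -0. ] F [-0.2  0.2 -0.2] open 0.0006
[ 4.83496113e-02  7.02627146e-01  7.24324843e-01 -3.38081450e-05
  1.71755831e+00  5.60943293e-02]
```

Emit:
{"fn": "arm_command", "kwargs": {"series": [{"x": 4,"y": 0,"z": 30,"rx": 0,"ry": 0,"rz": 0},{"x": 4,"y": 0,"z": 55,"rx": 0,"ry": 0,"rz": 0},{"x": 4,"y": 0,"z": 69,"rx": 0,"ry": 0,"rz": 0},{"x": 4,"y": 0,"z": 70,"rx": 0,"ry": 0,"rz": 0},{"x": 4,"y": -10,"z": 70,"rx": 0,"ry": 0,"rz": 0},{"x": 4,"y": -20,"z": 70,"rx": 0,"ry": 0,"rz": 0},{"x": 4,"y": -28,"z": 70,"rx": 0,"ry": 0,"rz": 0},{"x": 4,"y": -36,"z": 70,"rx": 0,"ry": 0,"rz": 0},{"x": 4,"y": -44,"z": 70,"rx": 0,"ry": 0,"rz": 0},{"x": 4,"y": -52,"z": 70,"rx": 0,"ry": 0,"rz": 0},{"x": 4,"y": -60,"z": 70,"rx": 0,"ry": 0,"rz": 0}]}}

```text
time: 12.45
tool_pos: [0.6437, 0.1151, 0.2979]
tool_rot: [3.14, -0.0, 1.563]
contact_force: [2.0, 0.4, 0.8]
opening: 0.0005
grip_force: 0.9
```

Run:
```python
from h import *
for n in ['side']:
    p=read_camera(n)
    for d in mark_of(p,'lid_press')[:2]:
        o=np.array(d['point'])-[.594,.118,.0855];print(n,np.round(d['point'],3),round(d['confidence'],2),np.arctan2(o[2],-o[0])-.155)
cv2.imwrite('pics/4.png',cv2.resize(p['pixels'][100:280,160:400],(800,600)))
```

```text
side [0.624 0.117 0.244] 0.6 1.6055510408033953
```

View pics/4.png

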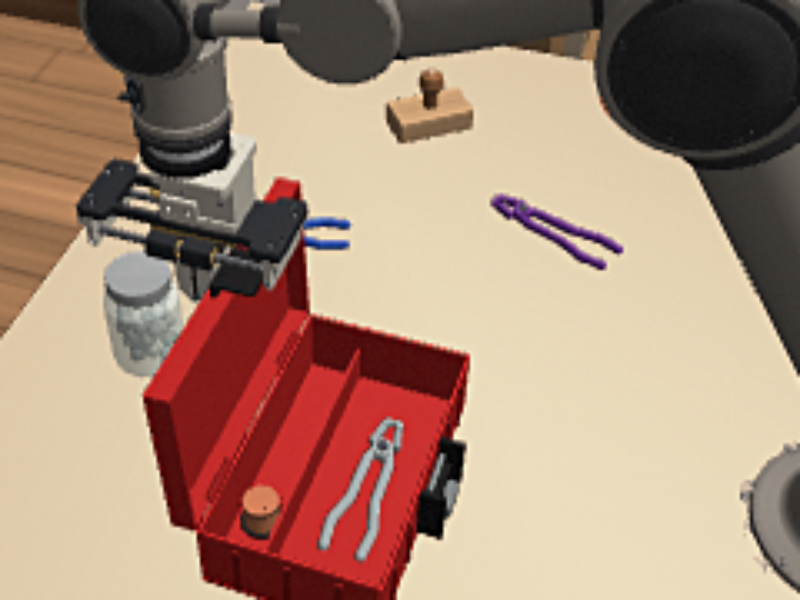

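The fingers are behind the lid and pulling it, with the lid now at about 1.6 rad. The pliers are flat in the bay. I'll keep pulling.

Emit:
{"fn": "arm_command", "kwargs": {"series": [{"x": 0,"y": -8,"z": 0,"rx": 0,"ry": 0,"rz": 0},{"x": 0,"y": -16,"z": 0,"rx": 0,"ry": 0,"rz": 0},{"x": 0,"y": -24,"z": 0,"rx": 0,"ry": 0,"rz": 0},{"x": 0,"y": -32,"z": 0,"rx": 0,"ry": 0,"rz": 0},{"x": 0,"y": -40,"z": 0,"rx": 0,"ry": 0,"rz": 0},{"x": 0,"y": -48,"z": 0,"rx": 0,"ry": 0,"rz": 0},{"x": 0,"y": -56,"z": 0,"rx": 0,"ry": 0,"rz": 0},{"x": 0,"y": -64,"z": 0,"rx": 0,"ry": 0,"rz": 0},{"x": 0,"y": -72,"z": 0,"rx": 0,"ry": 0,"rz": 0},{"x": 0,"y": -80,"z": 0,"rx": 0,"ry": 0,"rz": 0},{"x": 0,"y": -88,"z": 0,"rx": 0,"ry": 0,"rz": 0},{"x": 0,"y": -96,"z": 0,"rx": 0,"ry": 0,"rz": 0},{"x": 0,"y": -104,"z": 0,"rx": 0,"ry": 0,"rz": 0},{"x": 0,"y": -112,"z": 0,"rx": 0,"ry": 0,"rz": 0},{"x": 0,"y": -120,"z": 0,"rx": 0,"ry": 0,"rz": 0},{"x": 0,"y": -128,"z": 0,"rx": 0,"ry": 0,"rz": 0},{"x": 0,"y": -134,"z": 0,"rx": 0,"ry": 0,"rz": 0},{"x": 0,"y": -140,"z": 0,"rx": 0,"ry": 0,"rz": 0}]}}

```text
time: 14.35
tool_pos: [0.5037, 0.1162, 0.297]
tool_rot: [3.142, 0.0, 1.563]
contact_force: [1.1, 0.3, 1.0]
opening: -0.0002
grip_force: 0.1
```

Run:
```python
from h import *
for i in range(2):
    p=read_camera('side')
    for d in mark_of(p,'lid_press')[:2]:
        o=np.array(d['point'])-[.594,.118,.0855];print(observe()['time'],np.round(d['point'],3),round(d['confidence'],2),np.arctan2(o[2],-o[0])-.155)
cv2.imwrite('pics/5.png',cv2.resize(p['pixels'][100:280,160:400],(800,600)))
```

```text
14.45 [0.507 0.12  0.223] 0.94 0.8524251820670679
14.55 [0.507 0.118 0.218] 0.92 0.835303187395231
```

View pics/5.png

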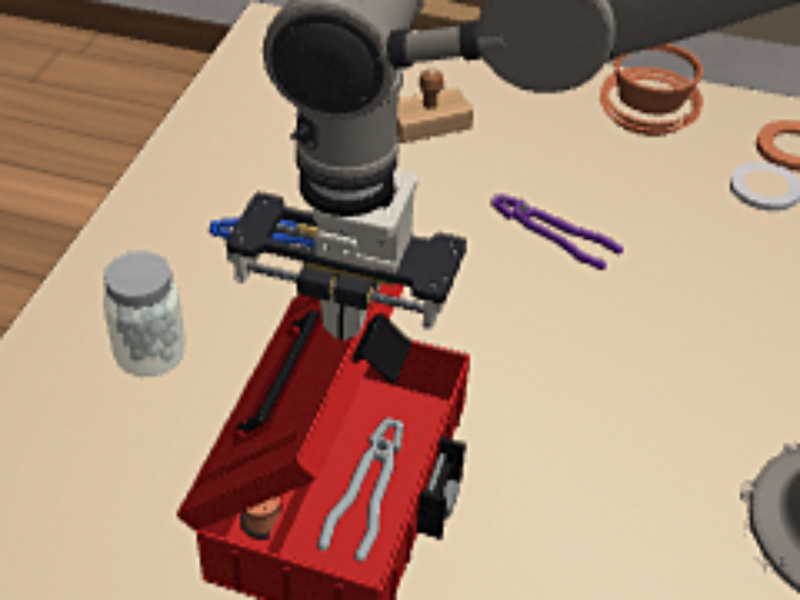

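The lid is at about 0.84 rad and sinking on its own. I'll lift clear, move over the press point and wait.

Emit:
{"fn": "arm_command", "kwargs": {"series": [{"x": 0,"y": 0,"z": -25,"rx": 0,"ry": 0,"rz": 0},{"x": 0,"y": 0,"z": -45,"rx": 0,"ry": 0,"rz": 0},{"x": 0,"y": -25,"z": -45,"rx": 0,"ry": 0,"rz": 0},{"x": 0,"y": -55,"z": -45,"rx": 0,"ry": 0,"rz": 0},{"x": 0,"y": -70,"z": -45,"rx": 0,"ry": 0,"rz": 0},{"x": 0,"y": -70,"z": -45,"rx": 0,"ry": 0,"rz": 0},{"x": 0,"y": -70,"z": -45,"rx": 0,"ry": 0,"rz": 0},{"x": 0,"y": -70,"z": -45,"rx": 0,"ry": 0,"rz": 0},{"x": 0,"y": -70,"z": -45,"rx": 0,"ry": 0,"rz": 0},{"x": 0,"y": -70,"z": -45,"rx": 0,"ry": 0,"rz": 0},{"x": 0,"y": -70,"z": -45,"rx": 0,"ry": 0,"rz": 0},{"x": 0,"y": -70,"z": -45,"rx": 0,"ry": 0,"rz": 0},{"x": 0,"y": -70,"z": -45,"rx": 0,"ry": 0,"rz": 0},{"x": 0,"y": -70,"z": -45,"rx": 0,"ry": 0,"rz": 0},{"x": 0,"y": -70,"z": -45,"rx": 0,"ry": 0,"rz": 0},{"x": 0,"y": -70,"z": -45,"rx": 0,"ry": 0,"rz": 0},{"x": 0,"y": -70,"z": -45,"rx": 0,"ry": 0,"rz": 0},{"x": 0,"y": -70,"z": -45,"rx": 0,"ry": 0,"rz": 0}]}}

```text
time: 16.35
tool_pos: [0.4342, 0.1167, 0.342]
tool_rot: [-3.142, 0.0, 1.563]
contact_force: [0.3, -0.0, 0.2]
opening: 0.0006
grip_force: 0.0
```

Run:
```python
from h import *
for i in range(5):
    p=read_camera('side')
    for d in mark_of(p,'lid_press')[:1]:
        o=np.array(d['point'])-[.594,.118,.0855];print(observe()['time'],np.round(d['point'],3),round(d['confidence'],2),np.arctan2(o[2],-o[0])-.155)
go([.434,.118,.19],[180,0,89.6])
```

```text
16.45 [0.459 0.12  0.17 ] 0.81 0.40466236723200233
16.55 [0.453 0.121 0.164] 0.74 0.3516169828212705
16.65 [0.449 0.122 0.157] 0.9 0.3009150925852079
16.75 [0.447 0.119 0.148] 0.9 0.246438420634731
16.85 [0.443 0.118 0.14 ] 0.96 0.19175026716927115
t 16.85 mm [  1.3  -0.2 152. ] deg [-0.  0. -0.] F [0.3 0.3 0.1] open 0.0007
```

Emit:
{"fn": "arm_command", "kwargs": {"series": [{"x": 1,"y": 0,"z": 30,"rx": 0,"ry": 0,"rz": 0},{"x": 1,"y": 0,"z": 70,"rx": 0,"ry": 0,"rz": 0},{"x": 1,"y": 0,"z": 110,"rx": 0,"ry": 0,"rz": 0},{"x": 1,"y": 0,"z": 135,"rx": 0,"ry": 0,"rz": 0},{"x": 1,"y": 0,"z": 146,"rx": 0,"ry": 0,"rz": 0},{"x": 1,"y": 0,"z": 150,"rx": 0,"ry": 0,"rz": 0},{"x": 1,"y": 0,"z": 153,"rx": 0,"ry": 0,"rz": 0},{"x": 1,"y": 0,"z": 156,"rx": 0,"ry": 0,"rz": 0},{"x": 1,"y": 0,"z": 158,"rx": 0,"ry": 0,"rz": 0}]}}

```text
time: 17.75
tool_pos: [0.4348, 0.1178, 0.1852]
tool_rot: [3.139, -0.0, 1.563]
contact_force: [-4.0, 0.8, 14.0]
opening: 0.0003
grip_force: 6.8
```

Emit:
{"fn": "arm_command", "kwargs": {"series": [{"x": 0,"y": 0,"z": 1.5,"rx": 0,"ry": 0,"rz": 0},{"x": 0,"y": 0,"z": 3,"rx": 0,"ry": 0,"rz": 0},{"x": 0,"y": 0,"z": 4.5,"rx": 0,"ry": 0,"rz": 0},{"x": 0,"y": 0,"z": 6,"rx": 0,"ry": 0,"rz": 0}]}}

```text
time: 18.15
tool_pos: [0.4346, 0.1177, 0.1784]
tool_rot: [3.14, -0.0, 1.563]
contact_force: [0.0, 0.6, 0.1]
opening: 0.0003
grip_force: 0.0
```

Emit:
{"fn": "arm_command", "kwargs": {"series": [{"x": 0,"y": 0,"z": 1,"rx": 0,"ry": 0,"rz": 0},{"x": 0,"y": 0,"z": 2,"rx": 0,"ry": 0,"rz": 0},{"x": 0,"y": 0,"z": 3,"rx": 0,"ry": 0,"rz": 0}]}}

```text
time: 18.45
tool_pos: [0.4344, 0.1177, 0.1759]
tool_rot: [3.141, 0.0, 1.563]
contact_force: [-5.9, -1.4, 20.2]
opening: 0.0005
grip_force: 10.4
```

Emit:
{"fn": "arm_command", "kwargs": {"series": [{"x": 0,"y": 0,"z": -10,"rx": 0,"ry": 0,"rz": 0},{"x": 0,"y": 0,"z": -40,"rx": 0,"ry": 0,"rz": 0},{"x": 0,"y": 0,"z": -80,"rx": 0,"ry": 0,"rz": 0},{"x": 0,"y": 0,"z": -120,"rx": 0,"ry": 0,"rz": 0},{"x": 0,"y": 0,"z": -130,"rx": 0,"ry": 0,"rz": 0},{"x": 0,"y": 0,"z": -130,"rx": 0,"ry": 0,"rz": 0}]}}

```text
time: 19.05
tool_pos: [0.4348, 0.1178, 0.3065]
tool_rot: [3.138, -0.0, 1.563]
contact_force: [-0.2, -0.2, -0.6]
opening: 0.0004
grip_force: 0.0
```

Run:
```python
from h import *
for i in range(3):
    p=read_camera('side')
    for d in mark_of(p,'lid_press')[:1]:
        o=np.array(d['point'])-[.594,.118,.0855];print(observe()['time'],np.round(d['point'],3),round(d['confidence'],2),np.arctan2(o[2],-o[0])-.155)
cv2.imwrite('pics/6.png',cv2.resize(p['pixels'][130:310,140:380],(800,600)))
```

```text
19.15 [0.435 0.121 0.113] 0.88 0.017589167974182446
19.25 [0.433 0.12  0.109] 0.82 -0.009541768753825064
19.35 [0.435 0.12  0.113] 0.79 0.015460712442923907
```

View pics/6.png

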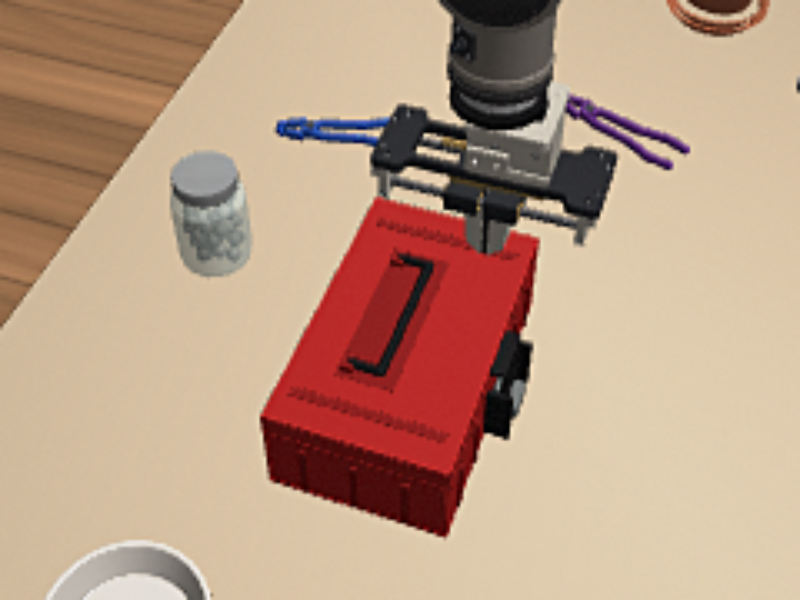

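The lid is flush and latched. The force dropped to zero at the snap, and the tips then met a hard stop at z = 0.1104 m, the height of a shut lid. The arm is clear.

```bash
python3 -c "
from cell import *
print(hand_in())"
```

```text
the job is handed in; nothing more can be done
None
```

The job is handed in, verdict not returned: the pliers lie flat in the front bay after a drop of about 13 mm (the gripper body met the wall height first), the lid is latched shut, and the arm stayed clear of the pot, jar and tamping block.

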